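# Set a rock slab in the scanner's corner for its scan

## Task

The flatbed scanner's lid has been left half open: fold it up until it stands straight up, then lay the big rectangular sawn rock slab flat on the glass, without banging it down. Push it snugly home into the corner marked with the small arrow (on the lid's opening side, at the end away from the buttons), its long side flush against the long front frame and its end against the end frame. Finish while still holding the slab and pressing it firmly against both frame edges, with the lid still upright and the other things on the desk left where they are.

Things in the scene. Friction and masses are not known exactly. Their poses are not given: they have to be found in the camera images.
- scanner: light grey A4 flatbed scanner, fixed to the desk, 365 (its x) x 250 (its y) x 45 mm high without the lid. Origin: centre of its underside at desk height; its z is up. The lid's hinge runs along its +y long side; the long front side, where the lid opens, is at -y; the four buttons are on the -x end. The glass, 297 x 216 mm, lies 40 mm above the desk and 5 mm below the top of the frame around it
- corner (a point): the marked inner corner of the frame, at glass height (40 mm above the desk), scanner axes: the glass extends from it to -x (297 mm) and +y (216 mm). The seated slab's centre is at x -47.5, y +25, z +16 mm from it
- front_frame: fixed frame strip along the long front (-y) side of the glass, 297 mm long (x), 14 mm wide (y); top 45 mm above the desk, that is 5 mm above the glass; its +y face is the long stop. Origin: centre of its underside, 4 mm above the desk
- end_frame: fixed frame strip across the +x end of the glass, 23 mm wide (x), 250 mm long (y); top 45 mm above the desk; its -x face is the end stop, and the black arrow is on it. Origin: centre of its underside, 4 mm above the desk
- glass: the scanner's fixed glass plate, 297 x 216 x 3.5 mm; its top face is 40 mm above the desk. Glass and frame are smooth (friction about 0.3 against the slab). Origin: centre of its underside
- lid (a joint): lid angle in rad: 0 shut, 1.57 straight up, end stop at 2.0. Starts half open, about 0.75 to 1.1. A stiff friction hinge (about 0.9 N m): the lid (0.45 kg) stays where it is left
- lid_hinge (a point): middle of the lid's hinge axis, 50 mm above the desk; the axis runs along the scanner's x, and the lid swings up from the -y side
- lid_edge (a point): middle of the lid's free edge, half-way through its thickness, 240 mm from the hinge line (the panel's mid-plane passes 3 mm to the outer side of the hinge axis). The lid is a flat panel 14 mm thick, 318 mm long (along the hinge). Site axes turn with the lid: its +y points from the free edge to the hinge, its z is the panel's normal (up when shut), its x along the hinge
- slab_center (a point): centre of the sawn, faintly banded grey limestone slab, 95 (its x) x 50 (its y) x 32 mm (its z, up), about 0.4 kg; it lies flat on the desk, so its centre is 16 mm above the desk. Of the three sawn limestone pieces it is the largest
- offcut: small leftover sawn chip of the same limestone, 46 x 28 x 14 mm; not to be used. Origin: centre of its underside
- core_disc: round sawn disc of drill core, 58 mm across, 26 mm high. Origin: centre of its underside
- foil_sample: fist-sized rock wrapped in silver foil, about 80 mm across, 55 mm high. Origin: centre of its underside
- mouse: dark computer mouse, about 104 x 60 x 36 mm. Origin: centre of its underside
- note_pads: two stacked pads of sticky notes, 76 x 76 x 22 mm. Origin: centre of the underside
- loupe: folding hand lens, about 60 x 22 x 16 mm. Origin: underside of the lens barrel
- marker: marker pen lying down, 120 mm long, 15 mm thick. Origin: under its middle
- slide_box: closed wooden slide box, 217 x 92 x 49 mm. Origin: centre of its underside
Things that resemble listed ones, but are neither listed nor needed, are in the scene too. Leave any orange look-alike of the part that bears slab_center alone.

How it is judged (in metres and radians):
On the way, in this order (a step that is already met when the one before it is completed fails the run):
1. the lid stands upright (80 to 100 degrees) (value of joint lid between 1.4 and 1.745 rad), for 0.2 s.
2. the slab lies flat on the glass, the lid still upright (all of step 1 and angle between slab_center's own z axis and vertical below 0.06 rad and z of slab_center in the frame of corner between 0.012 and 0.019 m and x of slab_center in the frame of corner between -0.26 and 0 m and y of slab_center in the frame of corner between 0 and 0.2 m and contact force between slab and glass above 0.3 N), for 0.2 s.
At the end, for the whole second after the job is handed in: Through the last second the robot still holds or presses the slab, which lies still and flat on the glass in the marked corner (centre within 4 mm, square within 3 degrees), pressed against the front frame and the end frame with over 1.5 N each; the lid stands upright (80 to 100 degrees) (all of step 1 and angle between slab_center's own z axis and vertical below 0.06 rad and z of slab_center in the frame of corner between 0.012 and 0.019 m and x of slab_center in the frame of corner between -0.0515 and -0.0435 m and y of slab_center in the frame of corner between 0.021 and 0.029 m and angle between the x axis of slab_center and the x axis of corner, either way round below 0.05 rad and contact force between slab and front_frame above 1.5 N and contact force between slab and end_frame above 1.5 N and contact force between slab and glass above 0.3 N and contact force between the fingers and slab above 1.5 N and linear speed of slab below 0.01 m/s); the arm keeps its last pose, push and grip.
It fails at once if the slab bangs or bears on the glass with more than 100 N (contact force between slab and glass above 100 N).
It fails at once if the slab is dropped onto the scanner (in free fall with its underside over 15 mm above the glass) (x of slab_center in the frame of corner between -0.3 and 0.02 m and y of slab_center in the frame of corner between -0.02 and 0.24 m and z of slab_center in the frame of corner above 0.031 m and contact force between slab and anything else below 0.05 N).
It fails at once if another thing on the desk is shifted by more than 30 mm (distance of any of offcut, core_disc, foil_sample, mouse, note_pads, loupe, marker, slide_box from where it was at the start of the episode above 0.03 m).
It also fails if it takes over 70 s, if anything falls off the work surface, if the arm or the gripper's body presses on something with over 40 N, if the wrist force passes 120 N, or if a joint passes its speed limit or range.

## Robot

A 6-joint arm with a two-finger parallel gripper is mounted at the origin on the work surface. World frame = base frame: x ahead of the robot, y to its left, z up, the work surface at z = 0. Lengths are in m, angles in degrees, forces in N, time in s.
With the tool pointing down it reaches from about 0.35 to 0.875 m from the base axis. Payload 4.2 kg.
Tool frame: the origin (TCP) lies midway between the tips of the shut fingers; the grasp point (between the pads) lies 19 mm behind it; z points along the fingers, y is the direction in which the jaws open and shut (so a half turn about z gives the same grasp; the last joint's range is limited). The gripper opens to 87 mm and grips with 3 to 60 N. Pads are 19 mm wide; open, the fingers measure 117 mm over their backs; the gripper's body (75 mm by 190 mm) begins 51 mm behind the grasp point.
Start: joints at [-54.798, 22.042, 0.453, 0, -68.411, -14.817], TCP at [0.218, -0.586, 0.223] pointing down, gripper open.
Joint ranges: [-179.83, 179.83], [-69.29, 118.12], [-61.27, 80.66], [-181.25, 117.63], [-171.15, -9.14], [-177.46, 177.46]. Speed limits (degrees/s): [159.86, 159.86, 180, 180, 180, 180].

## Interface

Orientations are given as a 3x3 rotation matrix whose columns are the frame's x, y, z axes.
In Python, from station import r gives the robot as it stands.
- The arm moves only by the tool carry_out, never from a script. Its argument "steps" is a list of rows, each a list of 2 entries, a list of its own where there are three numbers: the shift along the tool's x, y, z in cm, then the turn about the tool's z in degrees. In form: [[[x, y, z], twist], ...]. A call has 1 to 20 rows; each row is the pose to reach, as a shift and turn from the pose measured when the call began, along the tool's axes at that moment; what a row does not reach only later rows make up. A row lasts 1/10 s, in which the tool goes at most 50 mm and 8.59 degrees, less where a joint would pass 70% of its speed; a pose out of reach is approached as far as the arm can. A call with a gripper value outside its range is refused whole. "gripper" is the gripper's target within -1 to 1 (fully open at 1, half-way at 0, shut at -1), set as the call begins (left out, the last holds). The fingers move at their own pace and stop on an object; the grip force is fixed at half the most. Time passes only in rows, so rows that repeat a pose let the fingers close. It gives the time, the measured TCP pose, the force and the opening at its end, in the units of the state.
- r.sense(): the state, without advancing time (a new reading comes with each control period).
- r.capture(name): name is "scene" or "top" or "wrist"; returns the picture (480x640x3 uint8, red, green, blue); there is no depth.
- r.calibration(name): a dict with "camera_matrix" (3x3 intrinsics, pixels), "D" ([k1, k2, p1, p2, k3] as OpenCV has them; the pictures are not rectified), "world_from_camera" (4x4, takes a point from camera to world coordinates). Camera axes: x right, y up, looking along -z (the intrinsics and any distortion apply to the point x, -y, -z); pixel columns grow to the right and rows downward; lengths in m; the calibration is good to about 2 mm. A picture is of the moment at which its call begins: read the wrist's pose just before it. calibration takes no time and is no camera call; for the wrist camera it gives the pose at the moment of the call.
- r.finish_job(): hands the job in, once; it reports no verdict.
Trained networks look in the newest picture that a camera, given by its name, has taken for a name from the list of things; names that differ only in an ending like _2 or _b are one class to them, and where a whole thing is asked for, a point or a joint stands for the part that bears it (a point fixed in the world has none). Each returns a list of dicts, best first, with "confidence" (0 to 1); they miss things now and then, are a little off and sometimes report something else, mostly with a low value. They report only what shows in the picture. A call takes as long as a camera call. They do not tell look-alikes from the thing itself.
- r.cut_out(camera, target): "pixels" (480x640 bool, what is visible of it).
- r.place_of(camera, target): "centre" ([x, y, z] in m, in world coordinates, good to about 4 mm: a listed point, or the origin of a listed thing).
The state is a dict: "time_s": time; "joints": joint angles; "joint_velocities": joint speeds; "effort": joint torques, N m; "tcp_pos": TCP position; "ee_rot": TCP orientation; "wrist_force": force on the tool from outside, world axes, zero at the start; "moment": the same for the moment, N m; "gripper_width": opening from 0.0 (shut) to 1.0 (fully open).
Only numpy, scipy, OpenCV 4.12 (cv2) and the standard library are available. Lean on these libraries where they do the work, as an engineer would, in place of code of your own. Each camera call takes 0.05 s, during which the arm holds its last target. There are 200 camera calls.

## Working session

There is one attempt and no reset: what is moved stays moved. The work goes in short steps, Python scripts to look and compute and a tool call to move; the robot and the scene stay as the last step left them, time stands still between calls to the robot, and variables do not carry over. Pictures are saved under pics/ and viewed, about 8 in all and at most 12, crops included, and the job is handed in when it is done.

Besides the shell and the picture viewer there is one more tool, called after "Emit:" as name(argument=value, ...), one argument or row to a line, values as JSON. carry_out: Moves the arm, as the interface text tells. Its arguments: {"type":"object","properties":{"steps":{"type":"array","items":{"type":"array"}},"gripper":{"type":"number"}},"required":["steps"]}

```bash
mkdir -p pics; ls; cat > h.py <<'E'
import numpy as np,cv2
from station import r
def cal(n):
    c=r.calibration(n);return np.array(c["camera_matrix"],float),np.array(c["D"],float),np.array(c["world_from_camera"],float)
def ray(n,uv,z):
    K,D,T=cal(n);p=cv2.undistortPoints(np.array(uv,float).reshape(-1,1,2),K,D)[:,0]
    d=np.c_[p[:,0],-p[:,1],-np.ones(len(p))]@T[:3,:3].T;o=T[:3,3]
    return o+d*((z-o[2])/d[:,2])[:,None]
def proj(n,P):
    K,D,T=cal(n);q=(np.atleast_2d(P)-T[:3,3])@T[:3,:3];q=q*[1,-1,-1]
    return cv2.projectPoints(q,np.zeros(3),np.zeros(3),K,D)[0][:,0]
def save(n,f):
    im=r.capture(n);cv2.imwrite('pics/'+f,np.ascontiguousarray(im[:,:,::-1]));return im
E
python3 - <<'E'
from h import *
np.set_printoptions(precision=4,suppress=True)
a=save("scene","s1.png");b=save("top","t1.png")
cv2.imwrite('pics/a1.png',cv2.resize(np.hstack([a,b])[:,:,::-1],(1280,480))) 
for n in("scene","top"):
    print(n,cal(n)[2][:3,3])
    for t in["scanner","corner","lid_hinge","lid_edge","slab_center","front_frame","end_frame","offcut","core_disc","foil_sample","mouse","note_pads","loupe","marker","slide_box"]:
        try: print(t,[(np.array(x["centre"]).round(4).tolist(),round(x["confidence"],2)) for x in r.place_of(n,t)][:3])
        except Exception as e: print(t,e)
print(r.sense())
E
```

```text
pics
scene [ 1.2253 -0.0305  1.0556]
scanner [([0.4967, 0.1206, -0.0003], 0.97)]
corner [([0.6541, 0.0047, 0.0414], 0.85)]
lid_hinge [([0.5219, 0.2388, 0.0496], 0.92), ([0.5188, 0.1101, 0.251], 0.61), ([0.6032, -0.4005, 0.0044], 0.43)]
lid_edge [([0.5216, 0.1098, 0.2494], 0.69), ([0.7609, -0.2222, 0.001], 0.17)]
slab_center [([0.627, -0.2166, 0.0146], 0.83), ([0.5534, -0.0983, 0.0159], 0.7), ([0.4008, -0.4593, 0.0136], 0.66)]
front_frame [([0.5045, 0.0011, 0.0022], 0.82)]
end_frame [([0.6722, 0.1169, 0.0045], 0.62), ([0.2729, -0.2893, -0.0025], 0.34)]
offcut [([0.4512, -0.3581, -0.0045], 0.67), ([0.4975, 0.1202, 0.0038], 0.2)]
core_disc [([0.4361, -0.1871, -0.0021], 0.77)]
foil_sample [([0.7052, -0.3666, 0.0025], 0.62)]
mouse []
note_pads [([0.7636, -0.2201, -0.0017], 0.9), ([0.6263, -0.215, 0.0153], 0.47)]
loupe [([0.6005, -0.3972, 0.0014], 0.67), ([0.4352, -0.1828, -0.0006], 0.64)]
marker [([0.5148, -0.5553, 0.004], 0.47)]
slide_box [([0.4823, 0.5054, -0.0028], 0.97)]
top [0.3361 0.0036 1.1728]
scanner [([0.4973, 0.1226, -0.0042], 0.56)]
corner [([0.6536, 0.0093, 0.0421], 0.67)]
li
[... 671 characters left out ...]
 -0.4027, 0.0003], 0.53)]
marker [([0.5157, -0.556, -0.0011], 0.59), ([0.2739, -0.2896, 0.0025], 0.48)]
slide_box [([0.4819, 0.5064, 0.0025], 0.75)]
{'time_s': 1.6, 'joints': array([-54.7975,  22.0387,   0.4523,  -0.0015, -68.4078, -14.8163]), 'joint_velocities': array([ 0.0929, -0.0578,  0.0286, -0.0333,  0.0302, -0.0106]), 'effort': array([  0.0006, -39.0466,  18.7621,   4.2244,   0.0154,  -0.    ]), 'tcp_pos': array([ 0.2177, -0.5858,  0.2226]), 'ee_rot': array([[-0.9374, -0.3483,  0.0001],
       [-0.3483,  0.9374, -0.0001],
       [-0.    , -0.0001, -1.    ]]), 'wrist_force': array([0.3955, 0.4656, 0.2405]), 'moment': array([0.0017, 0.0274, 0.025 ]), 'gripper_width': 0.9987581191924952}
```

View pics/s1.png

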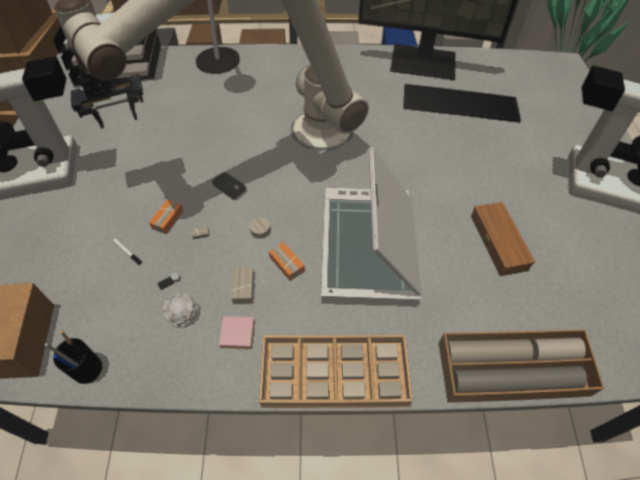

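View pics/t1.png

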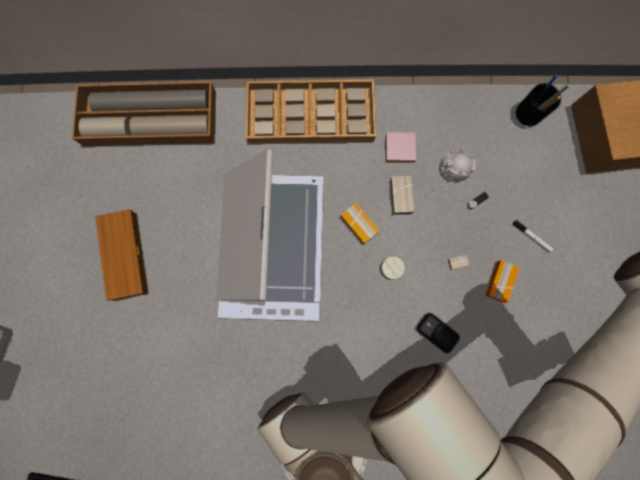

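The top view shows the scanner at (270,250), with the corner arrow near (314,182). The slab is the plain grey block at (402,195), and the orange look-alikes are at (360,223) and (504,281). The lid is at about 57°. I'll push its free edge with shut fingers, tool down.

Emit:
carry_out(
  steps=[
    [[-49.6,48.3,0],20.4],
    [[-49.6,48.3,0],20.4],
    [[-49.6,48.3,0],20.4],
    [[-49.6,48.3,0],20.4],
    [[-49.6,48.3,0],20.4],
    [[-49.6,48.3,0],20.4],
    [[-49.6,48.3,0],20.4],
    [[-49.6,48.3,0],20.4],
    [[-49.6,48.3,0],20.4],
    [[-49.6,48.3,0],20.4],
    [[-49.6,48.3,0],20.4],
    [[-49.6,48.3,0],20.4],
    [[-49.6,48.3,0],20.4],
    [[-49.6,48.3,0],20.4],
    [[-49.6,48.3,0],20.4],
    [[-49.6,48.3,0],20.4],
    [[-49.6,48.3,0],20.4],
    [[-49.6,48.3,0],20.4],
    [[-49.6,48.3,0],20.4],
    [[-49.6,48.3,0],20.4],
  ],
  gripper=-1,
)

```text
time_s: 3.6
tcp_pos: [0.5142, 0.0389, 0.2228]
ee_rot: [[-1.0, 0.002, 0.0], [0.002, 1.0, 0.0], [-0.0, 0.0, -1.0]]
wrist_force: [-0.6, 0.1, 0.1]
gripper_width: 0.002
```

Emit:
carry_out(
  steps=[
    [[0,1,0],0],
    [[0,2,0],0],
    [[0,3,0],0],
    [[0,4,0],0],
    [[0,5,-0.3],0],
    [[0,6,-0.6],0],
    [[0,7,-0.9],0],
    [[0,8,-1.2],0],
    [[0,9,-1.5],0],
    [[0,10,-1.8],0],
    [[0,11,-2.1],0],
    [[0,12,-2.4],0],
    [[0,13,-2.7],0],
    [[0,14,-3],0],
    [[0,15,-3.2],0],
    [[0,15.5,-3.3],0],
    [[0,15.5,-3.3],0],
    [[0,15.5,-3.3],0],
  ],
)

```text
time_s: 5.4
tcp_pos: [0.5149, 0.1942, 0.2566]
ee_rot: [[-1.0, 0.001, 0.002], [0.001, 1.0, 0.001], [-0.002, 0.001, -1.0]]
wrist_force: [1.1, -2.8, 2.5]
gripper_width: 0.008
```

```bash
python3 - <<'E'
from h import *
a=save("scene","s2.png");b=save("top","t2.png")
cv2.imwrite('pics/c2.png',np.hstack([cv2.resize(a[100:340,240:500],(520,480)),b[100:400,180:460][:, :]if 0 else cv2.resize(b[120:340,180:360],(280,342)).repeat(1,0) if 0 else cv2.resize(b[120:360,180:320],(280,480))])[:,:,::-1])
for n in("scene","top"):
  for t in("lid_edge","lid_hinge","corner"):
    print(n,t,[(np.round(x["centre"],4).tolist(),round(x["confidence"],2)) for x in r.place_of(n,t)][:2])
print(r.sense()["wrist_force"])
E
```

```text
scene lid_edge [([0.5227, 0.2106, 0.2908], 0.91)]
scene lid_hinge [([0.5228, 0.2393, 0.0503], 0.9)]
scene corner [([0.6558, 0.0024, 0.0412], 0.87)]
top lid_edge [([0.5076, 0.0023, 0.0066], 0.49)]
top lid_hinge [([0.5233, 0.2449, 0.0481], 0.92), ([0.6563, 0.0076, 0.041], 0.18)]
top corner [([0.6554, 0.0077, 0.0401], 0.94)]
[ 0.62014658 -1.74699284  2.15844464]
```

View pics/c2.png

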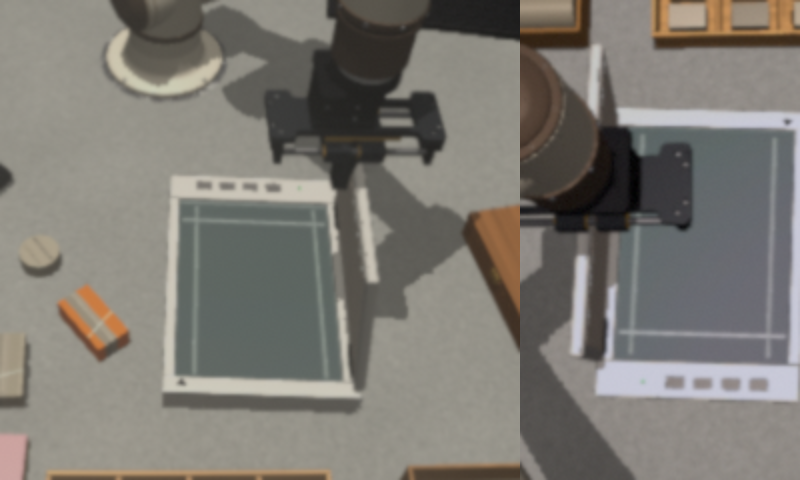

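Emit:
carry_out(
  steps=[
    [[0,1,0],0],
    [[0,2,-0.1],0],
    [[0,2.6,-0.1],0],
    [[0,3.0,-0.2],0],
    [[0,3.0,-0.2],0],
    [[0,3.0,-0.2],0],
    [[0,1,-0.2],0],
    [[0,-2,-0.2],0],
    [[-3,-7,0],0],
    [[-6,-12,0],0],
    [[-8,-17,0],0],
    [[-9,-22,0],0],
    [[-9,-27,0],0],
    [[-9,-32,0],0],
    [[-9,-36,0],0],
    [[-9,-36,0],0],
    [[-9,-36,0],0],
    [[-9,-36,0],0],
  ],
  gripper=1,
)

```text
time_s: 7.6
tcp_pos: [0.6031, -0.1658, 0.2551]
ee_rot: [[-1.0, 0.002, -0.001], [0.002, 1.0, 0.001], [0.001, 0.001, -1.0]]
wrist_force: [-0.7, 0.6, -0.7]
gripper_width: 1.002
```

```bash
python3 - <<'E'
from h import *
np.set_printoptions(precision=4,suppress=True)
print(r.sense()["tcp_pos"],r.sense()["joints"])
w=save("wrist","w3.png");b=save("top","t3.png");s=save("scene","s3.png")
for n in("scene","top","wrist"):
  print(n,cal(n)[2][:3,3])
  for t in("lid_edge","lid_hinge","corner","slab_center"):
    print(t,[(np.round(x["centre"],4).tolist(),round(x["confidence"],2)) for x in r.place_of(n,t)][:2])
E
```

```text
[ 0.6031 -0.1658  0.2551] [ -0.5929  21.0188   3.606   -0.053  -72.6445 -89.4929]
scene [ 1.2253 -0.0305  1.0556]
lid_edge [([0.5236, 0.2634, 0.2914], 0.6)]
lid_hinge [([0.5226, 0.2369, 0.0492], 0.93)]
corner [([0.6557, 0.0044, 0.0421], 0.7)]
slab_center [([0.6272, -0.2176, 0.0155], 0.96), ([0.4003, -0.4617, 0.0176], 0.87)]
top [0.3361 0.0036 1.1728]
lid_edge [([0.5253, 0.2634, 0.2866], 0.71)]
lid_hinge [([0.5265, 0.2439, 0.0501], 0.79), ([0.6711, 0.1129, 0.0028], 0.55)]
corner []
slab_center [([0.4025, -0.4667, 0.013], 0.84), ([0.5537, -0.1067, 0.0127], 0.77)]
wrist [ 0.5374 -0.1653  0.4183]
lid_edge [([0.7631, -0.2149, 0.0008], 0.47)]
lid_hinge [([0.7062, -0.3662, -0.0004], 0.32)]
corner [([0.6557, -0.0026, 0.0412], 0.92)]
slab_center [([0.4013, -0.4643, 0.0204], 0.94), ([0.6326, -0.2105, 0.017], 0.69)]
```

View pics/w3.png

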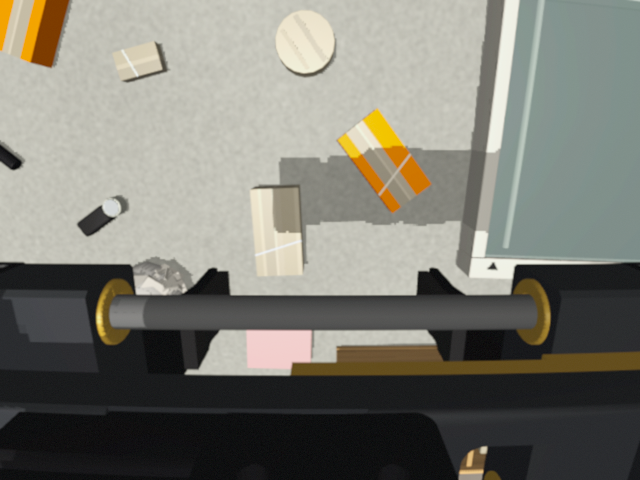

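The wrist view shows the slab, long side along world x, at about (276,232). The marked corner is at about (485,262) and the orange block is at (385,160). The lid is at about 95°. I'll zoom in to get accurate edges.

```bash
python3 - <<'E'
from h import *
w=cv2.imread('pics/w3.png')
a=cv2.resize(w[175:285,235:325],None,fx=4,fy=4,interpolation=cv2.INTER_CUBIC)
b=cv2.resize(w[0:290,455:565],None,fx=2,fy=2,interpolation=cv2.INTER_CUBIC)
c=np.zeros((580,600,3),np.uint8);c[:440,:360]=a;c[:580,370:590]=b
cv2.imwrite('pics/z3.png',c)
for P in ([.628,-.217,.032],[.655,.003,.045],[.655,.003,.04]): print(proj("wrist",P))
E
```

```text
[[274.85695271 230.7350236 ]]
[[482.77625935 258.02685097]]
[[480.85917161 256.62903511]]
```

View pics/z3.png

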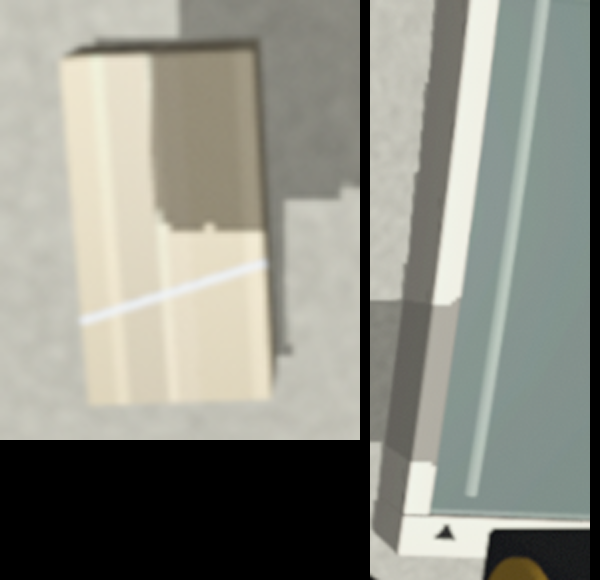

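```bash
python3 - <<'E'
from h import *
np.set_printoptions(precision=4,suppress=True)
s=ray("wrist",[(250.5,189.5),(298.75,187),(303,274.5),(257.5,276)],.032)
print(s,s.mean(0)); e=lambda v:np.degrees(np.arctan2(v[1],v[0]))
print("long yaw",e(s[3]-s[0]),e(s[2]-s[1]),"short",e(s[1]-s[0]),e(s[2]-s[3]),[np.linalg.norm(s[i]-s[(i+1)%4]) for i in range(4)])
f=ray("wrist",[(505,0),(469,276.5),(519,0),(485.5,257.5),(565,259.5)],.045)
print(f,"front",e(f[1]-f[0]),e(f[3]-f[2]),"end",e(f[4]-f[3]))
E
```

```text
[[ 0.584  -0.2409  0.032 ]
 [ 0.5816 -0.1907  0.032 ]
 [ 0.6773 -0.1878  0.032 ]
 [ 0.679  -0.2379  0.032 ]] [ 0.6305 -0.2143  0.032 ]
long yaw 1.8153894840306333 1.757605987662916 short 92.72559919312344 91.94702684903443 [np.float64(0.05018186852866275), np.float64(0.09573943074576939), np.float64(0.05007911426194994), np.float64(0.09505727551752198)]
[[ 0.4077  0.0017  0.045 ]
 [ 0.6756 -0.0098  0.045 ]
 [ 0.4073  0.015   0.045 ]
 [ 0.6544  0.0059  0.045 ]
 [ 0.6572  0.0937  0.045 ]] front -2.467912819063118 -2.1065422606253756 end 88.20896935689582
```

Emit:
carry_out(
  steps=[
    [[-2.6,-4.9,0],-2],
    [[-2.6,-4.9,4],-2],
    [[-2.6,-4.9,8],-2],
    [[-2.6,-4.9,12],-2],
    [[-2.6,-4.9,16],-2],
    [[-2.6,-4.9,20],-2],
    [[-2.6,-4.9,22],-2],
    [[-2.6,-4.9,23.5],-2],
    [[-2.6,-4.9,24.3],-2],
    [[-2.6,-4.9,24.4],-2],
    [[-2.6,-4.9,24.4],-2],
    [[-2.6,-4.9,24.4],-2],
  ],
)

```text
time_s: 9.55
tcp_pos: [0.6302, -0.2156, 0.0128]
ee_rot: [[-0.999, -0.033, 0.002], [-0.033, 0.999, -0.001], [-0.002, -0.001, -1.0]]
wrist_force: [-0.3, -0.9, -0.0]
gripper_width: 1.0
```

Emit:
carry_out(
  steps=[
    [[0,0,0],0],
    [[0,0,0],0],
    [[0,0,0],0],
    [[0,0,0],0],
    [[0,0,0],0],
    [[0,0,0],0],
    [[0,0,0],0],
    [[0,0,0],0],
    [[0,0,0],0],
    [[0,0,0],0],
  ],
  gripper=-1,
)

```text
time_s: 10.55
tcp_pos: [0.6302, -0.2155, 0.0128]
ee_rot: [[-0.999, -0.033, 0.002], [-0.033, 0.999, -0.001], [-0.002, -0.001, -1.0]]
wrist_force: [-0.3, 0.4, 0.2]
gripper_width: 0.567
```

Emit:
carry_out(
  steps=[
    [[0,0,-1],0],
    [[0,0,-3],0],
    [[0,0,-6],0],
    [[0,0,-9],0],
    [[0.4,4,-9.5],1],
    [[0.8,8,-9.5],2],
    [[1.2,12,-9.5],3],
    [[1.6,16,-9.5],4],
    [[2,20,-9.5],4],
    [[2.2,23,-9.5],4],
    [[2.2,25.7,-9.5],4],
    [[2.2,25.7,-9.5],4],
    [[2.2,25.7,-9.5],4],
    [[2.2,25.7,-9.5],4],
    [[2.2,25.7,-9.5],4],
  ],
)

```text
time_s: 12.05
tcp_pos: [0.5992, 0.0396, 0.1073]
ee_rot: [[-0.999, 0.038, 0.001], [0.038, 0.999, -0.001], [-0.001, -0.001, -1.0]]
wrist_force: [1.2, -0.7, -4.8]
gripper_width: 0.575
```

```bash
python3 - <<'E'
from h import *
np.set_printoptions(precision=4,suppress=True)
q=r.sense();print(q["tcp_pos"],q["wrist_force"],q["moment"],q["gripper_width"])
w=save("wrist","w4.png");b=save("top","t4.png");s=save("scene","s4.png")
for n in("scene","top","wrist"):
  for t in("lid_edge","lid_hinge","corner","slab_center"):
    print(n,t,[(np.round(x["centre"],4).tolist(),round(x["confidence"],2)) for x in r.place_of(n,t)][:2])
E
```

```text
[0.5992 0.0396 0.1073] [ 1.2302 -0.7344 -4.8308] [ 0.0029 -0.0407 -0.0695] 0.5751597843553958
scene lid_edge [([0.5289, 0.2648, 0.2939], 0.69), ([0.7068, -0.3672, 0.003], 0.56)]
scene lid_hinge [([0.5222, 0.2369, 0.0483], 0.63)]
scene corner [([0.6528, 0.0051, 0.043], 0.88), ([0.5165, -0.5546, 0.0024], 0.35)]
scene slab_center [([0.4025, -0.4602, 0.0179], 0.6), ([0.5974, 0.0378, 0.1099], 0.59)]
top lid_edge [([0.521, 0.2602, 0.2907], 0.64)]
top lid_hinge []
top corner [([0.4434, -0.1889, -0.0046], 0.34)]
top slab_center [([0.6028, 0.0401, 0.1119], 0.82), ([0.5519, -0.1086, 0.01], 0.78)]
wrist lid_edge []
wrist lid_hinge []
wrist corner [([0.6551, 0.0001, 0.0351], 0.65)]
wrist slab_center [([0.5561, -0.1037, 0.0175], 0.89), ([0.5995, 0.0409, 0.111], 0.71)]
```

View pics/w4.png

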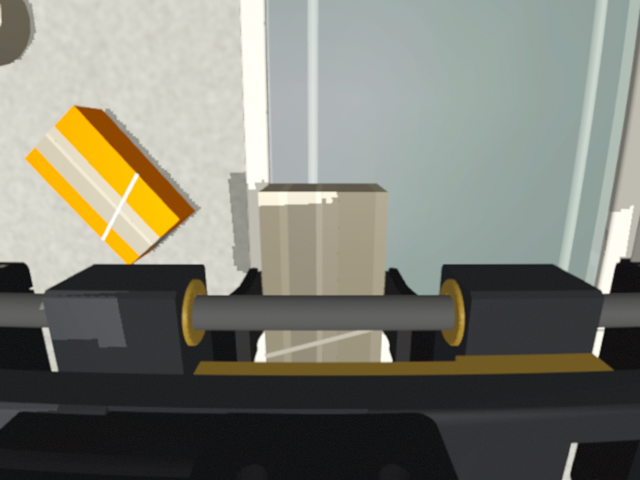

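Emit:
carry_out(
  steps=[
    [[0,0,1],0],
    [[0,0,2.2],0],
    [[0,0,3.4],0],
    [[0,0,4.2],0],
    [[0,0,4.7],0],
    [[0,0,4.9],0],
    [[0,0,5.0],0],
    [[0,0,5.1],0],
    [[0,0,5.2],0],
    [[0,0,5.3],0],
    [[0,0,5.4],0],
    [[0,0,5.45],0],
    [[0,0,5.5],0],
    [[0,0,5.5],0],
    [[0,0,5.5],0],
    [[0,0,5.5],0],
  ],
)

```text
time_s: 14.4
tcp_pos: [0.5996, 0.0407, 0.0527]
ee_rot: [[-0.999, 0.036, 0.002], [0.036, 0.999, -0.001], [-0.002, -0.0, -1.0]]
wrist_force: [-0.9, -1.0, -3.6]
gripper_width: 0.576
```

Emit:
carry_out(
  steps=[
    [[0,0,0.05],0],
    [[0,0,0.1],0],
    [[0,0,0.15],0],
    [[0,0,0.15],0],
    [[0,0,0.15],0],
    [[0,0,0.15],0],
  ],
)

```text
time_s: 15.0
tcp_pos: [0.5997, 0.0407, 0.0527]
ee_rot: [[-0.999, 0.036, 0.003], [0.036, 0.999, -0.001], [-0.003, -0.001, -1.0]]
wrist_force: [-3.3, 0.1, 6.5]
gripper_width: 0.574
```

Emit:
carry_out(
  steps=[
    [[0,-0.1,0.05],0],
    [[0,-0.2,0.05],0],
    [[0,-0.3,0.05],0],
    [[0,-0.4,0.05],0],
    [[0,-0.5,0.05],0],
    [[0,-0.6,0.05],0],
    [[0,-0.7,0.05],0],
    [[0,-0.8,0.05],0],
    [[0,-0.9,0.05],0],
    [[0,-0.95,0.05],0],
    [[0,-1.0,0.05],0],
    [[0,-1.0,0.05],0],
    [[0,-1.0,0.05],0],
  ],
)

```text
time_s: 16.3
tcp_pos: [0.6001, 0.0319, 0.0527]
ee_rot: [[-0.999, 0.036, 0.005], [0.036, 0.999, 0.001], [-0.005, 0.001, -1.0]]
wrist_force: [0.2, 7.8, 4.2]
gripper_width: 0.573
```

Emit:
carry_out(
  steps=[
    [[-0.1,-0.08,0.03],0],
    [[-0.2,-0.08,0.03],0],
    [[-0.3,-0.08,0.03],0],
    [[-0.4,-0.08,0.03],0],
    [[-0.5,-0.08,0.03],0],
    [[-0.6,-0.08,0.03],0],
    [[-0.7,-0.08,0.03],0],
    [[-0.8,-0.08,0.03],0],
    [[-0.9,-0.08,0.03],0],
    [[-1.0,-0.08,0.03],0],
    [[-1.0,-0.08,0.03],0],
    [[-1.0,-0.08,0.03],0],
  ],
)

```text
time_s: 17.5
tcp_pos: [0.6065, 0.0314, 0.0527]
ee_rot: [[-0.999, 0.039, -0.002], [0.039, 0.999, 0.002], [0.002, 0.002, -1.0]]
wrist_force: [-9.2, 8.8, 11.5]
gripper_width: 0.571
```

Emit:
carry_out(
  steps=[
    [[-0.3,-0.1,0],0],
    [[-0.4,-0.1,0],0],
    [[-0.5,-0.1,0],0],
    [[-0.6,-0.1,0],0],
    [[-0.6,-0.1,0],0],
    [[-0.6,-0.1,0],0],
    [[-0.6,-0.1,0],0],
    [[-0.6,-0.1,0],0],
  ],
)

```text
time_s: 18.3
tcp_pos: [0.6079, 0.0313, 0.0527]
ee_rot: [[-0.999, 0.04, -0.011], [0.04, 0.999, 0.002], [0.011, 0.002, -1.0]]
wrist_force: [-11.5, 9.4, 12.2]
gripper_width: 0.571
```

```bash
python3 - <<'E'
from h import *
np.set_printoptions(precision=4,suppress=True)
q=r.sense();print(q["tcp_pos"],q["wrist_force"],q["moment"],q["gripper_width"])
w=save("wrist","w5.png");b=save("top","t5.png");s=save("scene","s5.png")
cv2.imwrite('pics/c5.png',np.hstack([cv2.resize(s[260:310,310:410],(800,400),interpolation=2)])[:,:,::-1])
z=np.hstack([cv2.resize(s[170:310,310:430],(480,560),interpolation=2),cv2.resize(w[120:400,160:320],(320,560))])
cv2.imwrite('pics/c5.png',z[:,:,::-1])
for n in("scene","top","wrist"):
  for t in("lid_edge","lid_hinge","corner","slab_center"):
    print(n,t,[(np.round(x["centre"],4).tolist(),round(x["confidence"],2)) for x in r.place_of(n,t)][:2])
E
```

```text
[0.6079 0.0313 0.0527] [-11.5122   9.3792  12.2423] [ 2.8828  3.0609 -0.2521] 0.571487790375103
scene lid_edge [([0.5254, 0.2655, 0.2887], 0.57)]
scene lid_hinge [([0.5203, 0.2379, 0.0452], 0.86)]
scene corner [([0.6546, 0.0033, 0.0422], 0.59)]
scene slab_center [([0.5586, -0.1001, 0.0191], 0.93), ([0.399, -0.4601, 0.0188], 0.64)]
top lid_edge [([0.523, 0.2654, 0.2901], 0.87)]
top lid_hinge [([0.5032, 0.0034, 0.0043], 0.69)]
top corner []
top slab_center [([0.5509, -0.1025, 0.0121], 0.9), ([0.4015, -0.4641, 0.0127], 0.82)]
wrist lid_edge []
wrist lid_hinge []
wrist corner [([0.6533, 0.0001, 0.0394], 0.63)]
wrist slab_center [([0.6088, 0.0321, 0.0555], 0.83), ([0.5565, -0.1014, 0.018], 0.72)]
```

View pics/c5.png

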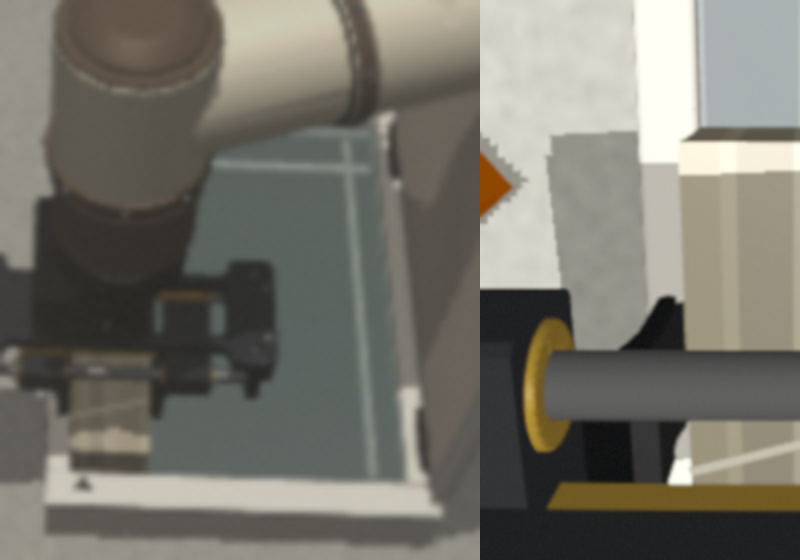

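The crop shows the slab between the fingers with its left side along the white front frame. In the scene part, its +x end (110,455)–(110,470) reaches the end frame by the arrow. I'll check the end gap numerically.

```bash
python3 - <<'E'
from h import *
np.set_printoptions(precision=4,suppress=True)
print(r.sense()["tcp_pos"],r.sense()["wrist_force"])
print("wrist -x top edge",ray("wrist",[(262,191),(315,191)],.072), "slab bottom?",ray("wrist",[(270,184)],.04))
print("scene +x top edge",ray("scene",[(310+70/4,170+455/4),(310+150/4,170+457/4)],.072),"bottom",ray("scene",[(310+110/4,170+470/4)],.045))
print("scene end frame inner",ray("scene",[(310+220/4,170+477/4),(310+380/4,170+483/4)],.045),"outer",ray("scene",[(310+50/4,170+508/4),(310+435/4,170+515/4)],.045))
c=np.array([.6547,.0057]);print("exp -x face x", .6547-.095)
E
```

```text
[0.6079 0.0313 0.0527] [-11.3387  10.4876  11.8895]
wrist -x top edge [[0.5591 0.0102 0.072 ]
 [0.56   0.0307 0.072 ]] slab bottom? [[0.5595 0.0089 0.04  ]]
scene +x top edge [[0.6599 0.0055 0.072 ]
 [0.6614 0.0551 0.072 ]] bottom [[0.6554 0.0317 0.045 ]]
scene end frame inner [[0.6607 0.1012 0.045 ]
 [0.6656 0.2028 0.045 ]] outer [[ 0.6825 -0.0067  0.045 ]
 [ 0.6888  0.2351  0.045 ]]
exp -x face x 0.5597
```

Emit:
carry_out(
  steps=[
    [[-0.6,-0.1,-0.04],0],
    [[-0.7,-0.1,-0.06],0],
    [[-0.8,-0.1,-0.08],0],
    [[-0.8,-0.1,-0.08],0],
    [[-0.8,-0.1,-0.08],0],
    [[-0.8,-0.1,-0.08],0],
  ],
)

```text
time_s: 19.65
tcp_pos: [0.6081, 0.0313, 0.0526]
ee_rot: [[-0.999, 0.041, -0.027], [0.041, 0.999, 0.003], [0.027, 0.002, -1.0]]
wrist_force: [-16.9, 12.0, 13.8]
gripper_width: 0.57
```

```bash
python3 - <<'E'
from h import *
np.set_printoptions(precision=4,suppress=True)
w=save("wrist","w6.png");b=save("top","t6.png");s=save("scene","s6.png")
for n,ts in(("scene",("lid_edge","lid_hinge","core_disc","offcut","foil_sample","note_pads","loupe")),("top",("lid_edge","mouse","marker","slide_box")),("wrist",("slab_center","corner"))):
  for t in ts: print(n,t,[(np.round(x["centre"],4).tolist(),round(x["confidence"],2)) for x in r.place_of(n,t)][:2])
q=r.sense();print(q["time_s"],q["tcp_pos"],q["wrist_force"],q["gripper_width"],np.abs(q["joint_velocities"]).max())
cv2.imwrite('pics/c6.png',np.hstack([cv2.resize(s[170:310,310:430],(400,480),interpolation=2),cv2.resize(w[120:320,220:400],(400,440)) .repeat(1,0) if 0 else cv2.resize(w[120:320,220:390],(400,480))])[:,:,::-1])
E
```

```text
scene lid_edge [([0.5245, 0.2639, 0.2908], 0.61)]
scene lid_hinge [([0.5221, 0.2351, 0.0488], 0.57)]
scene core_disc [([0.4366, -0.1845, 0.0001], 0.71)]
scene offcut [([0.4525, -0.356, -0.005], 0.59)]
scene foil_sample [([0.7105, -0.3658, 0.0005], 0.92), ([0.5231, 0.2638, 0.2908], 0.37)]
scene note_pads [([0.7564, -0.2203, -0.0014], 0.72)]
scene loupe [([0.6023, -0.3995, 0.0041], 0.69), ([0.5165, -0.5523, 0.0012], 0.45)]
top lid_edge [([0.5198, 0.2635, 0.289], 0.68)]
top mouse [([0.2741, -0.2897, -0.0017], 0.92), ([0.4445, -0.1897, -0.0049], 0.3)]
top marker [([0.5168, -0.5533, 0.0003], 0.69), ([0.5224, 0.2635, 0.2903], 0.33)]
top slide_box [([0.4856, 0.5051, 0.0016], 0.81)]
wrist slab_center [([0.6067, 0.0337, 0.055], 0.78), ([0.558, -0.1023, 0.016], 0.71)]
wrist corner [([0.6532, 0.0021, 0.0416], 0.8)]
20.45 [0.6081 0.0313 0.0526] [-15.9734  11.9963  14.9574] 0.5686863750587582 0.044721775801253826
```

View pics/c6.png

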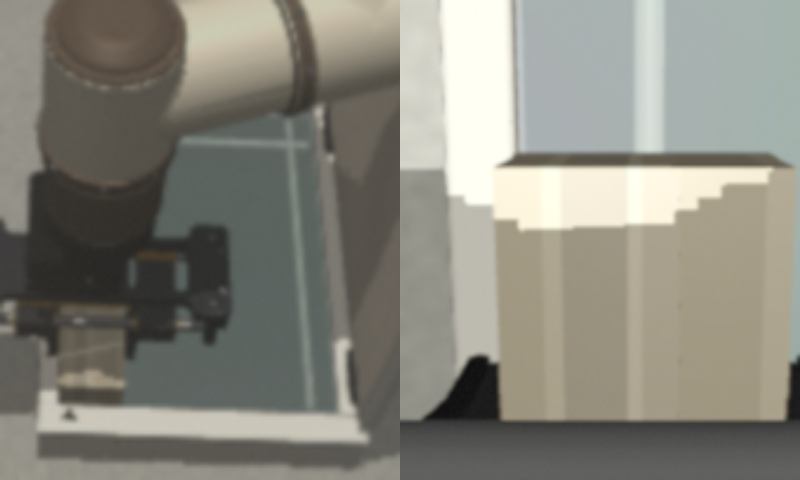

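The slab is flat and square in the corner, with its bottom edge running into the front frame line at (515,155) in the right half. The forces are steady, the lid is at about 95° and the other things haven't moved. I'm handing in.

```bash
python3 -c "
from station import r
print(r.finish_job());q=r.sense();print(q['time_s'],q['tcp_pos'],q['wrist_force'])"
```

```text
the job is handed in; nothing more can be done
None
the job is handed in; nothing more can be done
```

I folded the lid upright, set the slab gently on the glass, slid it into the marked corner and handed the job in still gripping and pressing it. No verdict was reported. The last check was at 20.45 s of the 70 s allowed.

| Check | Last reading | Needed |
|---|---|---|
| Lid angle | about 95°, worked out from edge and hinge positions in the cameras | 80 to 100° |
| Slab centre (network estimate) | (0.607, 0.034, 0.055) m; expected seat about (0.608, 0.032, 0.056) m | within 4 mm |
| Force toward end frame | about 16 N at the wrist, at least about 7 N on the frame | over 1.5 N |
| Force toward front frame | about 12 N at the wrist, at least about 6 N on the frame | over 1.5 N |
| Downward force | about 15 N at the wrist, about 19 N on the glass | over 0.3 N, under 100 N |

- **Frame and glass forces:** these come from the wrist reading. For the two frames I took off the most that friction could carry, and for the glass I added the slab's weight. None was measured directly.
- **Seating:** pushing harder toward the end frame raised the force from about 11 N to 17 N with only 0.2 mm of movement, so the slab is against the end stop.
- **Other things:** everything on the desk was found within about 8 mm of its starting position, close to what camera error alone would give.

Two things were not ideal. The lid went past vertical, from about 82° to 95° on the last small push, but stayed within range. The tool leaned about 1.5° under the push, but the slab's height did not change.

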